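Find the full tin of slugs for the band saw

TASK

Three identical closed tins stand on the bench; one is full of steel and the other two are empty, which only their weight tells. Stand the full tin upright in the shallow tray, and leave the two empty ones standing upright where they were (put any you lift back on its spot).

Things in the scene. Friction and masses are not known exactly. Their poses are not given: they have to be found in the camera images.
- tin_1: a closed round tin, bare metal, upright: body 56 mm diameter, lid 58 mm diameter over the top 7 mm, 76.5 mm tall in all, its lid fixed on; origin at the centre of its underside, z up. All three look the same. An empty one weighs 0.12 to 0.18 kg, the full one 0.5 to 0.7 kg; which one is full changes from time to time. The contents sit with 2 to 3 mm of play
- tin_2: a closed round tin, bare metal, upright: body 56 mm diameter, lid 58 mm diameter over the top 7 mm, 76.5 mm tall in all, its lid fixed on; origin at the centre of its underside, z up. All three look the same. An empty one weighs 0.12 to 0.18 kg, the full one 0.5 to 0.7 kg; which one is full changes from time to time. The contents sit with 2 to 3 mm of play
- tin_3: a closed round tin, bare metal, upright: body 56 mm diameter, lid 58 mm diameter over the top 7 mm, 76.5 mm tall in all, its lid fixed on; origin at the centre of its underside, z up. All three look the same. An empty one weighs 0.12 to 0.18 kg, the full one 0.5 to 0.7 kg; which one is full changes from time to time. The contents sit with 2 to 3 mm of play
- tray: the only shallow open rectangular tray of dark steel, fixed to the bench: 160 mm (its x) by 120 mm (its y), rim 27 mm high, walls and floor 4 mm thick; origin at the centre of its underside on the bench. One tin has ample room; stood in it, the tin's underside is 4 mm above the bench. Flat things under 20 mm high (spanner, flat bar, bearing) lie about the tins; taller ones stand farther back

How it is judged (in metres and radians):
At the end, for the whole second after the job is handed in: The full tin stands in the tray (its centre within 60 mm along and 40 mm across of the tray's centre, its underside on the tray's floor, known by its weight of over 3 N on the tray); the two empty tins stand within 40 mm of where they started; all three are upright within 10 degrees and at rest (angle between each of tin_1, tin_2, tin_3's own z axis and vertical below 0.17 rad and linear speed of each of tin_1, tin_2, tin_3 below 0.02 m/s and ((x of tin_1 in the frame of tray between -0.06 and 0.06 m and y of tin_1 in the frame of tray between -0.04 and 0.04 m and z of tin_1 in the frame of tray below 0.015 m and contact force between tin_1 and tray above 3 N and distance of each of tin_2, tin_3 from where it was at the start of the episode below 0.04 m) or (x of tin_2 in the frame of tray between -0.06 and 0.06 m and y of tin_2 in the frame of tray between -0.04 and 0.04 m and z of tin_2 in the frame of tray below 0.015 m and contact force between tin_2 and tray above 3 N and distance of each of tin_1, tin_3 from where it was at the start of the episode below 0.04 m) or (x of tin_3 in the frame of tray between -0.06 and 0.06 m and y of tin_3 in the frame of tray between -0.04 and 0.04 m and z of tin_3 in the frame of tray below 0.015 m and contact force between tin_3 and tray above 3 N and distance of each of tin_1, tin_2 from where it was at the start of the episode below 0.04 m))); the robot touches nothing.
It also fails if it takes over 61 s, if anything falls off the work surface, if the arm or the gripper's body presses on something with over 40 N, if the wrist force passes 120 N, or if a joint passes its speed limit or range.

ROBOT

A 6-joint arm with a two-finger parallel gripper is mounted at the origin on the work surface. World frame = base frame: x ahead of the robot, y to its left, z up, the work surface at z = 0. Lengths are in mm, angles in rad, forces in N, time in s.
With the tool pointing down it reaches from about 275 to 1000 mm from the base axis. Payload 8.4 kg.
Tool frame: the origin (TCP) lies at the very end of the fingers, on their centre line; the grasp point (between the pads) lies 19 mm behind it; z points along the fingers, y is the direction in which the jaws open and shut (so a half turn about z gives the same grasp; the last joint's range is limited). The gripper opens to 85 mm and grips with 20 to 120 N. Pads are 22 mm wide; open, the fingers measure 114 mm over their backs; the gripper's body (76 mm by 85 mm) begins 54 mm behind the grasp point. The pads swing forward as they close: fully open they stand 13 mm farther back than shut.
Start: joints at [1.145, 0.353, 1.633, -0, 1.155, -0.002], TCP at [257.016, 569.711, 231.281] pointing down, gripper open.
Joint ranges: [-2.63, 2.63], [-0.92, 2.1], [0.06, 2.66], [-1.3, 4.44], [0, 2.69], [-3.02, 3.02]. Speed limits (rad/s): [2.22, 2.22, 2.79, 3.14, 3.14, 3.14].

INTERFACE

Orientations are given as [roll, pitch, yaw] about the fixed x, y, z axes, in that order (R = Rz(yaw) Ry(pitch) Rx(roll)).
In Python, from rig import sense, grab_frame, get_calibration, sign_off, boxes_of, trace gives the robot as it stands.
- The arm moves only by the tool servo_tool, never from a script. Its argument "rows" is a list of rows, each a list of 3 entries, a list of its own where there are three numbers: the finger opening in mm, from 0 to 85.4, then the shift along the tool's x, y, z in mm, then the turn, a rotation vector about the tool's x, y, z in degrees. A call has 1 to 8 rows; each row shifts and turns the commanded pose from where the row before left it, along the tool's axes as they then stand; what a row does not reach is not made up. A row lasts 1/8 s, in which the tool goes at most 62.5 mm and 10.7 degrees, less where a joint would pass 70% of its speed; a pose out of reach is approached as far as the arm can. A call is refused whole if a number of a shift passes 62.5 or a number of a turn 10.7, either way. A call with a gripper value outside its range is refused whole. The fingers move at their own pace and stop on an object; "force" is the grip in N (left out, the last holds). Time passes only in rows, so rows that do not move let the fingers close. It gives the time, the measured TCP pose, the force and the opening at its end, in the units of the state.
- sense(): the state, without advancing time (a new reading comes with each control period).
- grab_frame(name): name is "side" or "top" or "wrist"; returns the picture (400x640x3 uint8, blue, green, red); there is no depth.
- get_calibration(name): a dict with "intrinsics" (3x3 intrinsics, pixels), "world_to_cam" (4x4, takes a point from world to camera coordinates). Camera axes: x right, y down, z forward; pixel columns grow to the right and rows downward; lengths in mm; the calibration is good to about 2 mm. A picture is of the moment at which its call begins: read the wrist's pose just before it. get_calibration takes no time and is no camera call; for the wrist camera it gives the pose at the moment of the call.
- sign_off(): hands the job in, once; it reports no verdict.
Trained networks look in the newest picture that a camera, given by its name, has taken for a name from the list of things; names that differ only in an ending like _2 or _b are one class to them, and where a whole thing is asked for, a point or a joint stands for the part that bears it (a point fixed in the world has none). Each returns a list of dicts, best first, with "conf" (0 to 1); they miss things now and then, are a little off and sometimes report something else, mostly with a low value. They report only what shows in the picture. A call takes as long as a camera call.
- boxes_of(camera, thing): "centre" ([x, y, z] in mm, in the coordinates of the camera as it stood for that picture, good to about 4 mm: the middle of the surface that is visible of it).
- trace(camera, thing): "mask" (400x640 bool, what is visible of it).
The state is a dict: "clock": time; "qpos": joint angles; "qvel": joint speeds; "joint_efforts": joint torques, N m; "eef_pos": TCP position; "tcp_rot": TCP orientation; "contact_force": force on the tool from outside, world axes, zero at the start; "wrist_torque": the same for the moment, N m; "opening": opening from 0.0 (shut) to 1.0 (fully open).
Only numpy, scipy, OpenCV 4.12 (cv2) and the standard library are available. Lean on these libraries where they do the work, as an engineer would, in place of code of your own. Each camera call takes 0.05 s, during which the arm holds its last target. There are 200 camera calls.

## Working session

There is one attempt and no reset: what is moved stays moved. The work goes in short steps, Python scripts to look and compute and a tool call to move; the robot and the scene stay as the last step left them, time stands still between calls to the robot, and variables do not carry over. Pictures are saved under pics/ and viewed, about 8 in all and at most 12, crops included, and the job is handed in when it is done.

Besides the shell and the picture viewer there is one more tool, called as name([rows], argument=value, ...), one row to a line, values as JSON. servo_tool: Moves the arm, as the interface text tells. Its arguments: {"type":"object","properties":{"rows":{"type":"array","items":{"type":"array"}},"force":{"type":"number"}},"required":["rows"]}

```bash
mkdir -p pics; ls; cat > h.py <<'E'
import numpy as np, cv2
from rig import *
def c2w(cam,p,T=None):
    T=get_calibration(cam)["world_to_cam"] if T is None else T
    return (np.linalg.inv(np.array(T))@np.r_[p,1])[:3]
def ray_at(cam,uv,z):
    c=get_calibration(cam);K=np.array(c["intrinsics"]);T=np.linalg.inv(np.array(c["world_to_cam"]))
    d=T[:3,:3]@np.linalg.solve(K,[uv[0],uv[1],1]);o=T[:3,3]
    return o+d*(z-o[2])/d[2]
def proj(cam,p):
    c=get_calibration(cam);q=np.array(c["intrinsics"])@(np.array(c["world_to_cam"])@np.r_[p,1])[:3]
    return q[:2]/q[2]
E
python3 - <<'E'
from h import *
print(sense())
for c in ["top","side"]:
    im=grab_frame(c);cv2.imwrite(f"pics/{c}0.png",im)
    for t in ["tin_1","tray"]:
        for b in boxes_of(c,t): print(c,t,round(b["conf"],2),c2w(c,b["centre"]).round(1))
        for m in trace(c,t):
            ys,xs=np.nonzero(m["mask"]); print("  mask",round(m["conf"],2),len(xs),xs.min(),xs.max(),ys.min(),ys.max())
E
```

```text
pics
{'clock': 0.0, 'qpos': array([ 1.14462154e+00,  3.53649864e-01,  1.63414920e+00,  1.57914591e-05,
        1.15517783e+00, -2.36518942e-03]), 'qvel': array([-0.0013237 ,  0.0024119 ,  0.0003827 ,  0.00050797, -0.00062603,
       -0.00056236]), 'joint_efforts': array([ 1.51435866e-03, -6.05255413e+01, -3.42061687e+01,  5.83037558e-05,
        9.42670827e-03, -7.10210003e-06]), 'eef_pos': array([256.80068274, 569.28160793, 230.55415635]), 'tcp_rot': array([-3.14020846e+00, -1.77121778e-05,  2.71777665e+00]), 'contact_force': array([-0.54896295,  0.21475159,  0.11699911]), 'wrist_torque': array([-0.00844757, -0.00552929, -0.0081555 ]), 'opening': 0.9980032956710354}
top tin_1 0.85 [647.3 -55.4  73.7]
top tin_1 0.84 [501.8   7.   77.3]
top tin_1 0.69 [ 465.5 -201.    75.5]
  mask 0.95 1246 442 487 244 277
  mask 0.92 1003 359 393 140 178
  mask 0.59 870 325 357 225 257
top tray 0.76 [545.9 229.2   3.8]
  mask 0.65 5744 192 260 177 264
side tin_1 0.92 [498.1  -8.4  68. ]
side tin_1 0.64 [655.8 -78.   69.4]
  mask 0.94 827 349 374 208 246
  mask 0.89 836 280 305 188 227
  mask 0.78 997 265 293 269 310
side tray 0.59 [549.9 224.6   7.2]
  mask 0.72 2213 278 339 135 175
```

View pics/top0.png

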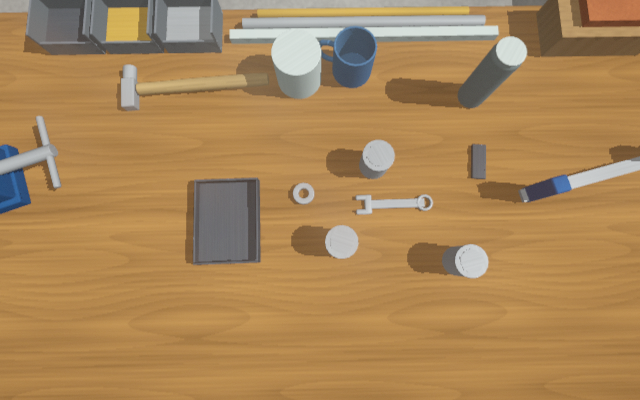

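View pics/side0.png

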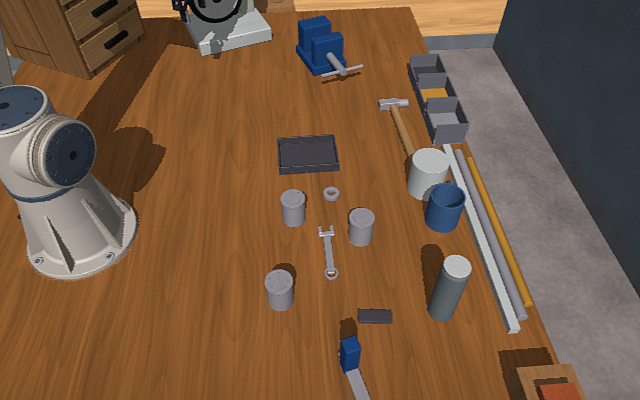

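The top view shows lids near (342,242), (378,156) and (471,261), with the tray centred at about (227,221), its long side along world x. The side view agrees, and the tins have clear space around them. Next I refine the lid centres and work out the first move.

```bash
cat >> h.py <<'E'
from scipy.spatial.transform import Rotation as Ro
def to(p):
    s=sense();R=Ro.from_euler("xyz",s["tcp_rot"]).as_matrix()
    d=R.T@(np.array(p)-s["eef_pos"]); return d.round(1)
E
python3 - <<'E'
from h import *
for uv in [(342,241.5),(378.5,156),(471.5,261)]: print(ray_at("top",uv,76.5).round(1))
for uv in [(196,181),(259,180),(259,263),(195,263)]: print("tray",ray_at("top",uv,27).round(1))
print(to([500,7,130]))
E
```

```text
[500.1   9.2  76.5]
[650.7 -60.2  76.5]
[ 462.3 -211.9   76.5]
tray [621.9 280.1  27. ]
tray [621.6 160.9  27. ]
tray [466. 160.  27.]
tray [468.4 277.2  27. ]
[-452.9 -413.   101.3]
```

servo_tool([
  [85,[-38,-34.5,8],[0,0,0]],
  [85,[-38,-34.5,8],[0,0,0]],
  [85,[-38,-34.5,8],[0,0,0]],
  [85,[-38,-34.5,8],[0,0,0]],
  [85,[-38,-34.5,8],[0,0,0]],
  [85,[-38,-34.5,8],[0,0,0]],
  [85,[-38,-34.5,8],[0,0,0]],
  [85,[-38,-34.5,8],[0,0,0]],
], force=60)

```text
clock: 1.5
eef_pos: [421.3, 191.7, 167.4]
tcp_rot: [3.141, 0.001, 2.718]
contact_force: [1.2, 0.4, 0.6]
opening: 0.992
```

servo_tool([
  [85,[-38,-34.5,8],[0,0,0]],
  [85,[-38,-34.5,8],[0,0,0]],
  [85,[-38,-34,8],[0,0,0]],
  [85,[-32,-31,5],[0,0,0]],
  [85,[0,0,0],[0,0,0]],
  [85,[0,0,0],[0,0,0]],
])

```text
clock: 2.25
eef_pos: [498.3, 11.0, 138.2]
tcp_rot: [3.142, -0.001, 2.717]
contact_force: [-0.5, 0.8, -0.4]
opening: 0.995
```

```bash
python3 - <<'E'
from h import *
s=sense();print(s["clock"],s["eef_pos"],s["tcp_rot"],s["contact_force"],s["qpos"].round(2))
T=get_calibration("wrist")["world_to_cam"]
im=grab_frame("wrist");cv2.imwrite("pics/w1.png",im)
for b in boxes_of("wrist","tin_1"): print(round(b["conf"],2),c2w("wrist",b["centre"],T).round(1))
print(to([500,8,28]))
E
```

```text
2.25 [498.33697286  11.03324357 138.24086627] [ 3.14154810e+00 -5.12087744e-04  2.71684479e+00] [-0.48311887  0.75357224 -0.35804247] [ 0.02  0.28  1.99  0.    0.88 -1.13]
0.94 [ 463.7 -190.8   64.2]
0.69 [496.9  13.9  76.4]
0.58 [624.3 -45.7  27.1]
[ -3.1  -2.7 110.4]
```

View pics/w1.png

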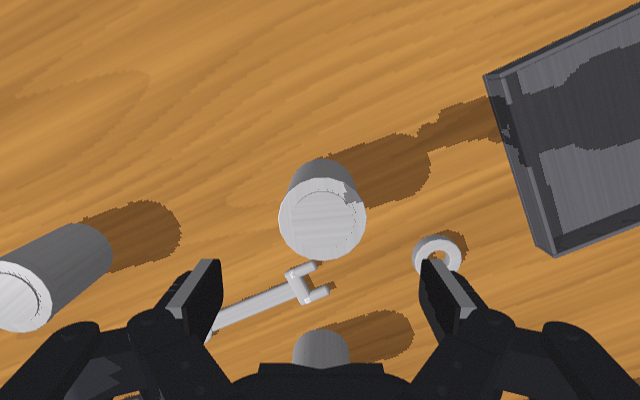

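The tin's lid is centred at about (322,217), between the fingers. The spanner fork is at (305,285) and the bearing at (437,250), both low and both near a finger, so I keep the tips at about 28 mm.

```bash
python3 - <<'E'
from h import *
p=ray_at("wrist",(322,217.5),76.5);print(p, proj("wrist",[500,8,76.5]), to([p[0],p[1],28]))
q=ray_at("wrist",(8,298),76.5);print(q)
E
```

```text
[497.50844846  12.47459231  76.5       ] [317.29403652 223.43853928] [  1.    0.3 110.4]
[ 462.03266039 -211.95197089   76.5       ]
```

servo_tool([
  [85,[0,0,30],[0,0,0]],
  [85,[0,0,30],[0,0,0]],
  [85,[0,0,30],[0,0,0]],
  [85,[0,0,20],[0,0,0]],
  [85,[0,0,0],[0,0,0]],
  [50,[0,0,0],[0,0,0]],
  [50,[0,0,0],[0,0,0]],
  [50,[0,0,0],[0,0,0]],
])

```text
clock: 3.35
eef_pos: [499.6, 11.3, 29.7]
tcp_rot: [3.14, 0.002, 2.718]
contact_force: [0.1, 1.4, 4.5]
opening: 0.647
```

servo_tool([
  [50,[0,0,0],[0,0,0]],
  [50,[0,0,0],[0,0,0]],
  [50,[0,0,0],[0,0,0]],
  [50,[0,0,0],[0,0,0]],
])

```text
clock: 3.85
eef_pos: [499.6, 11.3, 29.7]
tcp_rot: [3.14, 0.002, 2.718]
contact_force: [-0.9, 2.3, 4.6]
opening: 0.651
```

servo_tool([
  [50,[0,0,-5],[0,0,0]],
  [50,[0,0,-8],[0,0,0]],
  [50,[0,0,-7],[0,0,0]],
  [50,[0,0,0],[0,0,0]],
  [50,[0,0,0],[0,0,0]],
  [50,[0,0,0],[0,0,0]],
  [50,[0,0,0],[0,0,0]],
])

```text
clock: 4.72
eef_pos: [498.4, 10.9, 48.0]
tcp_rot: [-3.141, -0.0, 2.718]
contact_force: [-0.3, -0.0, -1.8]
opening: 0.65
```

That tin reads 1.8 N, so it is empty. I put it back and go to the next one.

servo_tool([
  [50,[0,0,8],[0,0,0]],
  [50,[0,0,7],[0,0,0]],
  [50,[0,0,4],[0,0,0]],
  [50,[0,0,1],[0,0,0]],
  [50,[0,0,0],[0,0,0]],
  [85,[0,0,0],[0,0,0]],
  [85,[0,0,0],[0,0,0]],
  [85,[0,0,0],[0,0,0]],
])

```text
clock: 5.72
eef_pos: [498.5, 10.9, 28.0]
tcp_rot: [-3.141, -0.0, 2.718]
contact_force: [0.3, 0.3, 0.2]
opening: 0.994
```

servo_tool([
  [85,[0,0,0],[0,0,0]],
  [85,[0,0,-20],[0,0,0]],
  [85,[0,0,-30],[0,0,0]],
  [85,[0,0,-30],[0,0,0]],
  [85,[0,0,-30],[0,0,0]],
  [85,[0,0,0],[0,0,0]],
  [85,[0,0,0],[0,0,0]],
])

```text
clock: 6.6
eef_pos: [498.2, 10.9, 137.7]
tcp_rot: [-3.141, -0.001, 2.718]
contact_force: [0.2, 0.1, -0.2]
opening: 0.995
```

```bash
python3 - <<'E'
from h import *
s=sense();print(s["clock"],s["eef_pos"])
print(to([462,-212,138]),to([650,-60,138]))
E
```

```text
6.6 [498.15510152  10.92597486 137.66661489]
[ -58.7 -218.1   -0.3] [-167.6   -2.2   -0.4]
```

servo_tool([
  [85,[-33.5,-0.5,0],[0,0,0]],
  [85,[-33.5,-0.5,0],[0,0,0]],
  [85,[-33.5,-0.5,0],[0,0,0]],
  [85,[-33.5,-0.5,0],[0,0,0]],
  [85,[-33.5,0,0],[0,0,0]],
  [85,[0,0,0],[0,0,0]],
  [85,[0,0,0],[0,0,0]],
])

```text
clock: 7.48
eef_pos: [649.0, -59.5, 136.6]
tcp_rot: [-3.141, -0.003, 2.718]
contact_force: [0.5, -0.6, -0.5]
opening: 0.997
```

```bash
python3 - <<'E'
from h import *
s=sense();print(s["clock"],s["eef_pos"])
T=get_calibration("wrist")["world_to_cam"]
im=grab_frame("wrist");cv2.imwrite("pics/w2.png",im)
for b in boxes_of("wrist","tin_1"): print(round(b["conf"],2),c2w("wrist",b["centre"],T).round(1))
print(to([650,-60,30]), proj("wrist",[650,-60,76.5]))
E
```

```text
7.475 [648.98194269 -59.50089026 136.64156776]
0.77 [ 478.2 -189.3   36.9]
0.68 [524.5  -3.5  13.4]
0.56 [642.1 -51.4  77.9]
[ -1.3  -0.2 107.4] [321.14004558 221.16828937]
```

View pics/w2.png

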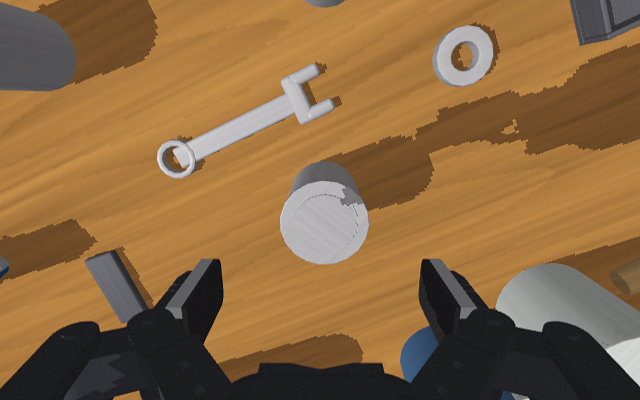

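The lid is at about (324,222), where I predicted it. The mugs stand at the lower right, clear of the fingers, so I descend.

servo_tool([
  [85,[0,0,30],[0,0,0]],
  [85,[0,0,30],[0,0,0]],
  [85,[0,0,30],[0,0,0]],
  [85,[0,0,18],[0,0,0]],
  [85,[0,0,0],[0,0,0]],
  [50,[0,0,0],[0,0,0]],
  [50,[0,0,0],[0,0,0]],
  [50,[0,0,0],[0,0,0]],
])

```text
clock: 8.57
eef_pos: [651.6, -59.8, 32.0]
tcp_rot: [3.141, 0.002, 2.718]
contact_force: [-1.1, 0.8, 6.3]
opening: 0.652
```

servo_tool([
  [50,[0,0,0],[0,0,0]],
  [50,[0,0,0],[0,0,0]],
  [50,[0,0,0],[0,0,0]],
  [50,[0,0,0],[0,0,0]],
])

```text
clock: 9.07
eef_pos: [651.6, -59.8, 32.0]
tcp_rot: [3.141, 0.002, 2.718]
contact_force: [-0.0, 0.8, 6.9]
opening: 0.653
```

servo_tool([
  [50,[0,0,-5],[0,0,0]],
  [50,[0,0,-8],[0,0,0]],
  [50,[0,0,-7],[0,0,0]],
  [50,[0,0,0],[0,0,0]],
  [50,[0,0,0],[0,0,0]],
  [50,[0,0,0],[0,0,0]],
  [50,[0,0,0],[0,0,0]],
])

```text
clock: 9.95
eef_pos: [650.3, -59.8, 50.0]
tcp_rot: [-3.141, -0.0, 2.718]
contact_force: [-0.8, 0.1, -1.6]
opening: 0.649
```

Empty too (1.6 N), so the third must be the full one. I put this one back.

servo_tool([
  [50,[0,0,8],[0,0,0]],
  [50,[0,0,7],[0,0,0]],
  [50,[0,0,4],[0,0,0]],
  [50,[0,0,1],[0,0,0]],
  [50,[0,0,0],[0,0,0]],
  [85,[0,0,0],[0,0,0]],
  [85,[0,0,0],[0,0,0]],
  [85,[0,0,0],[0,0,0]],
])

```text
clock: 10.95
eef_pos: [650.3, -59.8, 29.9]
tcp_rot: [-3.141, -0.0, 2.718]
contact_force: [0.2, 0.1, -0.8]
opening: 0.993
```

servo_tool([
  [85,[0,0,0],[0,0,0]],
  [85,[0,0,-20],[0,0,0]],
  [85,[0,0,-30],[0,0,0]],
  [85,[0,0,-30],[0,0,0]],
  [85,[0,0,-28],[0,0,0]],
  [85,[0,0,0],[0,0,0]],
  [85,[0,0,0],[0,0,0]],
])

```text
clock: 11.82
eef_pos: [650.2, -59.8, 138.6]
tcp_rot: [3.142, 0.0, 2.718]
contact_force: [0.1, -0.1, -1.0]
opening: 0.993
```

```bash
python3 - <<'E'
from h import *
s=sense();print(s["clock"],s["eef_pos"],s["contact_force"])
print(to([462,-212,138]))
E
```

```text
11.825 [650.23185287 -59.75350358 138.5640538 ] [ 0.07023235 -0.10076994 -1.0490675 ]
[ 109.  -216.2    0.5]
```

servo_tool([
  [85,[18,-36,0],[0,0,0]],
  [85,[18,-36,0],[0,0,0]],
  [85,[18,-36,0],[0,0,0]],
  [85,[18,-36,0],[0,0,0]],
  [85,[18,-36,0],[0,0,0]],
  [85,[19,-36,0],[0,0,0]],
  [85,[0,0,0],[0,0,0]],
  [85,[0,0,0],[0,0,0]],
])

```text
clock: 12.82
eef_pos: [462.4, -211.7, 137.9]
tcp_rot: [3.141, -0.0, 2.717]
contact_force: [0.1, 0.1, -0.7]
opening: 0.993
```

```bash
python3 - <<'E'
from h import *
s=sense();print(s["clock"],s["eef_pos"],s["qpos"].round(2))
im=grab_frame("wrist");cv2.imwrite("pics/w3.png",im)
print(to([462,-212,30]), proj("wrist",[462,-212,76.5]))
E
```

```text
12.825 [ 462.3933853  -211.69203935  137.91930748] [-0.43  0.29  1.96  0.    0.89 -1.58]
[  0.5  -0.8 108. ] [320.27158801 218.40140714]
```

View pics/w3.png

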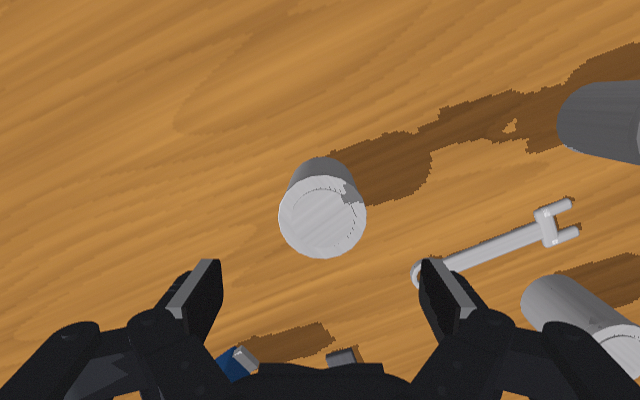

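The lid is at (322,217), centred. I descend, grip at 80 N and weigh it.

servo_tool([
  [85,[0,0,30],[0,0,0]],
  [85,[0,0,30],[0,0,0]],
  [85,[0,0,30],[0,0,0]],
  [85,[0,0,18],[0,0,0]],
  [85,[0,0,0],[0,0,0]],
  [50,[0,0,0],[0,0,0]],
  [50,[0,0,0],[0,0,0]],
  [50,[0,0,0],[0,0,0]],
], force=80)

```text
clock: 13.88
eef_pos: [463.3, -212.0, 31.6]
tcp_rot: [3.141, 0.002, 2.718]
contact_force: [-0.2, 2.0, 4.6]
opening: 0.647
```

servo_tool([
  [50,[0,0,0],[0,0,0]],
  [50,[0,0,0],[0,0,0]],
  [50,[0,0,0],[0,0,0]],
  [50,[0,0,0],[0,0,0]],
])

```text
clock: 14.38
eef_pos: [463.4, -212.0, 31.6]
tcp_rot: [3.141, 0.002, 2.718]
contact_force: [-0.5, 2.8, 5.6]
opening: 0.645
```

servo_tool([
  [50,[0,0,-5],[0,0,0]],
  [50,[0,0,-8],[0,0,0]],
  [50,[0,0,-7],[0,0,0]],
  [50,[0,0,0],[0,0,0]],
  [50,[0,0,0],[0,0,0]],
  [50,[0,0,0],[0,0,0]],
  [50,[0,0,0],[0,0,0]],
])

```text
clock: 15.25
eef_pos: [462.1, -211.8, 50.1]
tcp_rot: [-3.142, -0.0, 2.718]
contact_force: [-0.1, 0.3, -6.4]
opening: 0.649
```

It reads 6.4 N, so this is the full tin. I lift it for the carry.

servo_tool([
  [50,[0,0,-10],[0,0,0]],
  [50,[0,0,-20],[0,0,0]],
  [50,[0,0,-25],[0,0,0]],
  [50,[0,0,-25],[0,0,0]],
  [50,[0,0,-15],[0,0,0]],
  [50,[0,0,-5],[0,0,0]],
  [50,[0,0,0],[0,0,0]],
])

```text
clock: 16.12
eef_pos: [462.1, -211.7, 150.1]
tcp_rot: [3.142, -0.0, 2.718]
contact_force: [0.1, 0.1, -5.1]
opening: 0.645
```

```bash
python3 - <<'E'
from h import *
s=sense();print(s["clock"],s["eef_pos"],s["contact_force"])
print(to([544,222,150]))
E
```

```text
16.125 [ 462.08882391 -211.7414825   150.1120647 ] [ 0.0538152   0.14061902 -5.06957752]
[1.037e+02 4.291e+02 1.000e-01]
```

servo_tool([
  [50,[2,10,0],[0,0,0]],
  [50,[5,20,0],[0,0,0]],
  [50,[7,28,0],[0,0,0]],
  [50,[8,34,0],[0,0,0]],
  [50,[8,34,0],[0,0,0]],
  [50,[8,34,0],[0,0,0]],
  [50,[8,34,0],[0,0,0]],
  [50,[8,34,0],[0,0,0]],
])

```text
clock: 17.12
eef_pos: [506.3, 19.9, 149.5]
tcp_rot: [-3.141, -0.001, 2.718]
contact_force: [0.4, -1.3, -6.1]
opening: 0.644
```

servo_tool([
  [50,[8,34,0],[0,0,0]],
  [50,[8,34,0],[0,0,0]],
  [50,[8,34,0],[0,0,0]],
  [50,[8,34,0],[0,0,0]],
  [50,[7,30,0],[0,0,0]],
  [50,[6,20,0],[0,0,0]],
  [50,[4,10,0],[0,0,0]],
  [50,[1,5,0],[0,0,0]],
])

```text
clock: 18.12
eef_pos: [543.4, 222.1, 149.9]
tcp_rot: [-3.141, -0.001, 2.718]
contact_force: [0.1, 0.2, -5.9]
opening: 0.634
```

servo_tool([
  [50,[0,0,0],[0,0,0]],
  [50,[0,0,0],[0,0,0]],
])

```text
clock: 18.38
eef_pos: [543.8, 221.2, 150.3]
tcp_rot: [-3.141, -0.0, 2.717]
contact_force: [-0.2, 0.3, -4.8]
opening: 0.633
```

```bash
python3 - <<'E'
from h import *
s=sense();print(s["clock"],s["eef_pos"],s["contact_force"])
print(to([544,222,36]))
cv2.imwrite("pics/t1.png",grab_frame("top"))
E
```

```text
18.375 [543.82694016 221.22350951 150.29878751] [-0.17332781  0.28178926 -4.80505128]
[  0.2   0.8 114.3]
```

View pics/t1.png

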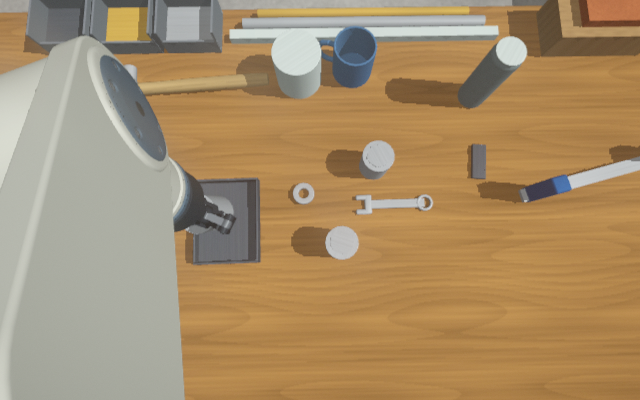

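The two empty tins are unchanged, at (342,242) and (378,156). The arm hides most of the held tin, and the opening has drifted slightly, so I check the tin from the wrist and side cameras.

```bash
python3 - <<'E'
from h import *
w=grab_frame("wrist");s=grab_frame("side")
u=proj("side",[544,222,150]);print(u,sense()["opening"],sense()["contact_force"])
x,y=int(u[0]),int(u[1]);c=s[max(0,y-100):y+100,max(0,x-130):x+130]
c=cv2.resize(c,(520,int(c.shape[0]*2)))[:400]
o=np.zeros((max(400,c.shape[0]),800,3),np.uint8);o[:c.shape[0],:520]=c
w2=cv2.resize(w,(400,250)); 
o2=np.zeros((600,800,3),np.uint8);o2[:c.shape[0],:520]=c;o2[350:,400:]=w2
cv2.imwrite("pics/c1.png",o2)
E
```

```text
[304.14451949 113.60981133] 0.6315435785505175 [ 1.27351108 -0.05690473 -5.8885381 ]
```

View pics/c1.png

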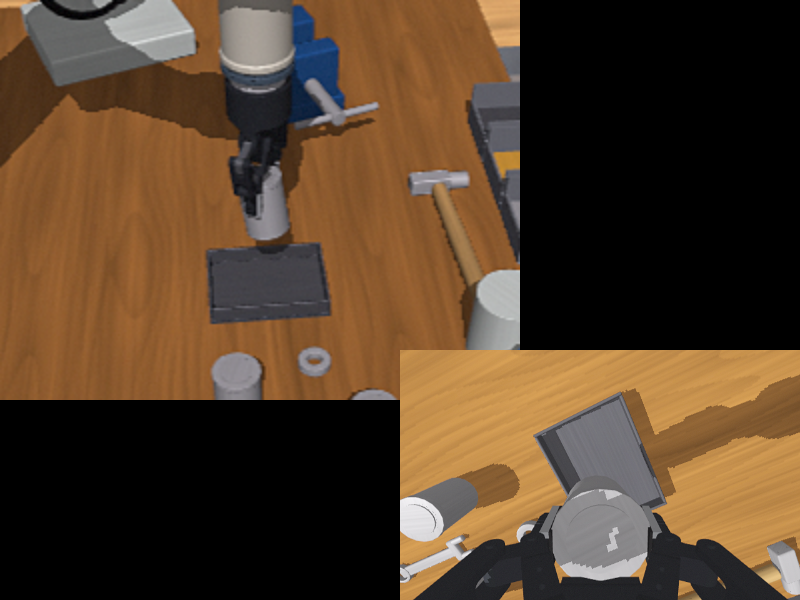

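In both views the tin looks upright in the jaws. I compare the lid's predicted pixel position with the picture to measure any slip.

```bash
python3 - <<'E'
from h import *
s=sense();x,y,z=s["eef_pos"]
for zt in (165,175,185,195):
    a=proj("wrist",[x,y,zt]);R=Ro.from_euler("xyz",s["tcp_rot"]).as_matrix()
    b=[proj("wrist",[x,y,zt]+R[:,1]*k) for k in(-29,29)]
    print(zt,a.round(),np.linalg.norm(b[0]-b[1]).round())
m=trace("wrist","tin_1")
for k in m:
    ys,xs=np.nonzero(k["mask"]);print(k["conf"],len(xs),xs.min(),xs.max(),ys.min(),ys.max())
E
```

```text
165 [322. 280.] 134.0
175 [322. 293.] 144.0
185 [322. 308.] 154.0
195 [323. 325.] 167.0
0.64 8605 0 124 204 305
0.63 20458 243 399 199 368
0.44 65 122 133 365 378
```

```bash
python3 - <<'E'
from h import *
s=sense();p=s["eef_pos"];R=Ro.from_euler("xyz",s["tcp_rot"]).as_matrix()
print(s["opening"],s["clock"])
th=np.linspace(0,2*np.pi,60)
for h in(45,37,29):
  for t in(-15,-8,0,8,15):
    Q=Ro.from_euler("y",t,degrees=True).as_matrix()
    g=np.array([0,0,-19.])
    P=[p+R@(g+Q@(np.array([29*np.cos(a),29*np.sin(a),-h])-g)) for a in th]
    q=np.array([proj("wrist",v) for v in P]);print(h,t,q.min(0).round(),q.max(0).round())
im=grab_frame("wrist");cv2.imwrite("pics/w4.png",cv2.resize(im[180:400,180:480],(800,586)))
E
```

```text
0.6341635142227967 18.575
45 -15 [238. 223.] [407. 390.]
45 -8 [238. 234.] [407. 392.]
45 0 [239. 249.] [407. 392.]
45 8 [239. 265.] [406. 389.]
45 15 [240. 281.] [405. 386.]
37 -15 [243. 221.] [401. 377.]
37 -8 [244. 228.] [401. 377.]
37 0 [244. 239.] [401. 375.]
37 8 [244. 251.] [401. 371.]
37 15 [245. 263.] [400. 367.]
29 -15 [248. 219.] [397. 366.]
29 -8 [248. 223.] [397. 363.]
29 0 [248. 230.] [397. 360.]
29 8 [248. 239.] [396. 355.]
29 15 [248. 247.] [396. 349.]
```

View pics/w4.png

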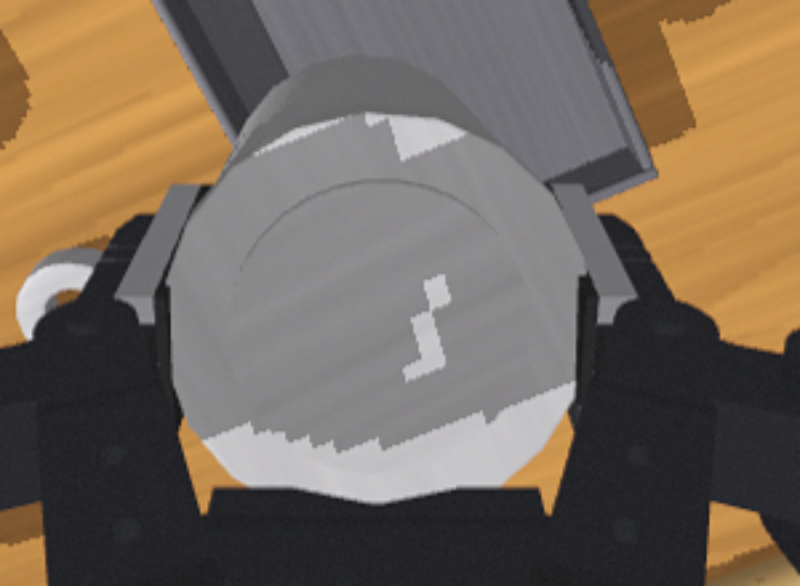

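```bash
python3 - <<'E'
from h import *
from scipy.optimize import least_squares
s=sense();p=s["eef_pos"];R=Ro.from_euler("xyz",s["tcp_rot"]).as_matrix()
c=get_calibration("wrist");K=np.array(c["intrinsics"]);W=np.array(c["world_to_cam"])
th=np.linspace(0,2*np.pi,120);g=np.array([0,0,-19.])
def f(v):
    h,t,tx=v;Q=Ro.from_euler("y",t,degrees=True).as_matrix()
    def pr(r,z):
        L=np.c_[r*np.cos(th)+tx,r*np.sin(th),0*th+z]
        P=p+(g+(L-g)@Q.T)@R.T; q=(P@W[:3,:3].T+W[:3,3])@K.T; return q[:,:2]/q[:,2:]
    a=pr(29,-h);b=pr(28,76.5-h)
    return np.r_[a.min(0),a.max(0),b[:,1].min()]
obs=np.array([243,222,397.5,368.7,201])
r=least_squares(lambda v:f(v)-obs,[40,0,0]);print(r.x,r.fun)
r=least_squares(lambda v:f([v[0],0,v[1]])-obs,[40,0]);print(r.x,r.fun)
E
```

```text
[ 33.11520923 -10.55196806   0.67045362] [ 2.69052185 -0.34462017  1.56106575  0.51824437 -0.23648631]
[31.92309349 -0.51078187] [  3.65509274  12.59020893   0.54079204  -2.62194186 -16.50936672]
```

The fit says the tin slid 12 mm in the grip and tilted 10.5° about tool y. I grip harder and turn the tool to bring the tin upright.

servo_tool([
  [50,[0,0,0],[0,0,0]],
  [50,[0,0,0],[0,3,0]],
  [50,[0,0,0],[0,4,0]],
  [50,[0,0,0],[0,3,0]],
  [50,[0,0,0],[0,0,0]],
  [50,[0,0,0],[0,0,0]],
], force=115)

```text
clock: 19.38
eef_pos: [543.8, 221.9, 150.1]
tcp_rot: [-3.141, -0.174, 2.718]
contact_force: [-0.2, -0.2, -5.2]
opening: 0.632
```

```bash
python3 - <<'E'
from h import *
s=sense();print(s["clock"],s["eef_pos"],s["tcp_rot"],s["contact_force"],s["opening"])
R=Ro.from_euler("xyz",s["tcp_rot"]).as_matrix();print("down in tool",R.T@[0,0,-1])
g=s["eef_pos"]-R[:,2]*19;print("grasp pt",g,"tool shift to centre",R.T@[544-g[0],221-g[1],0])
w=grab_frame("wrist");sd=grab_frame("side")
o=np.zeros((586,800,3),np.uint8)
o[:293,:400]=cv2.resize(w[180:400,180:480],(400,293))
u=proj("side",g).astype(int);print(u)
c=sd[u[1]-50:u[1]+70,u[0]-50:u[0]+50];o[:480,400:]=cv2.resize(c,(400,480))
cv2.imwrite("pics/c2.png",o)
E
```

```text
19.375 [543.79461598 221.90241464 150.14456345] [-3.1413437  -0.173539    2.71773232] [-0.24861708 -0.21643634 -5.1552412 ] 0.6316574988618824
down in tool [-1.72669270e-01  2.45213672e-04  9.84979829e-01]
grasp pt [546.78696046 220.55742594 168.8591802 ] tool shift to centre [ 2.68146951 -0.74270047  0.47025278]
[305 107]
```

View pics/c2.png

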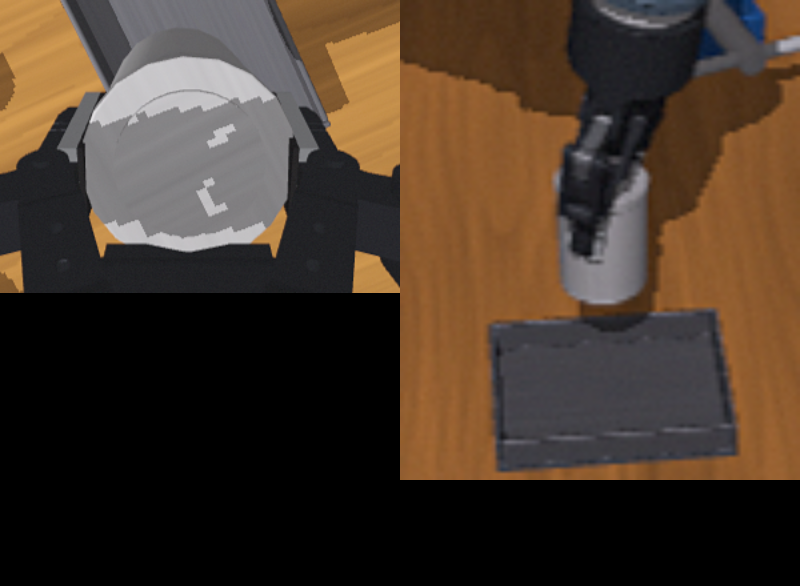

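In the side view the tin now stands upright, above the middle of the tray. I lower it.

servo_tool([
  [50,[-2.2,0,10],[0,0,0]],
  [50,[-3.5,0,20],[0,0,0]],
  [50,[-3.5,0,20],[0,0,0]],
  [50,[-3.5,0,20],[0,0,0]],
  [50,[-2.6,0,15],[0,0,0]],
  [50,[-0.9,0,5],[0,0,0]],
  [50,[0,0,0],[0,0,0]],
  [50,[0,0,0],[0,0,0]],
])

```text
clock: 20.48
eef_pos: [544.8, 222.0, 59.5]
tcp_rot: [3.141, -0.174, 2.718]
contact_force: [-0.7, -1.2, -5.5]
opening: 0.63
```

servo_tool([
  [50,[-0.5,0,3],[0,0,0]],
  [50,[-0.5,0,3],[0,0,0]],
  [50,[0,0,0],[0,0,0]],
  [50,[0,0,0],[0,0,0]],
])

```text
clock: 20.98
eef_pos: [544.2, 221.9, 52.8]
tcp_rot: [3.142, -0.175, 2.718]
contact_force: [-0.4, -0.2, -6.0]
opening: 0.632
```

servo_tool([
  [50,[-0.3,0,2],[0,0,0]],
  [50,[-0.2,0,1],[0,0,0]],
  [50,[0,0,0],[0,0,0]],
  [50,[0,0,0],[0,0,0]],
])

```text
clock: 21.48
eef_pos: [544.1, 221.9, 49.7]
tcp_rot: [-3.142, -0.174, 2.718]
contact_force: [0.8, -0.5, -6.1]
opening: 0.631
```

servo_tool([
  [50,[-0.2,0,1.5],[0,0,0]],
  [50,[0,0,0],[0,0,0]],
  [50,[0,0,0],[0,0,0]],
])

```text
clock: 21.85
eef_pos: [544.1, 221.9, 48.2]
tcp_rot: [-3.142, -0.175, 2.718]
contact_force: [0.3, -0.8, -6.7]
opening: 0.628
```

servo_tool([
  [50,[-0.2,0,1],[0,0,0]],
  [50,[0,0,0],[0,0,0]],
  [50,[0,0,0],[0,0,0]],
])

```text
clock: 22.22
eef_pos: [544.1, 221.9, 47.2]
tcp_rot: [-3.142, -0.175, 2.718]
contact_force: [-0.0, -0.0, -6.9]
opening: 0.633
```

servo_tool([
  [50,[-0.2,0,1],[0,0,0]],
  [50,[0,0,0],[0,0,0]],
  [50,[0,0,0],[0,0,0]],
])

```text
clock: 22.6
eef_pos: [544.1, 221.9, 46.1]
tcp_rot: [-3.142, -0.175, 2.718]
contact_force: [0.6, -0.8, -6.2]
opening: 0.635
```

servo_tool([
  [50,[-0.2,0,1],[0,0,0]],
  [50,[0,0,0],[0,0,0]],
  [50,[0,0,0],[0,0,0]],
])

```text
clock: 22.98
eef_pos: [544.1, 221.9, 45.1]
tcp_rot: [-3.142, -0.175, 2.718]
contact_force: [0.0, -0.0, -5.5]
opening: 0.628
```

servo_tool([
  [50,[-0.2,0,1],[0,0,0]],
  [50,[0,0,0],[0,0,0]],
  [50,[0,0,0],[0,0,0]],
])

```text
clock: 23.35
eef_pos: [544.1, 221.9, 44.1]
tcp_rot: [-3.142, -0.175, 2.718]
contact_force: [0.9, -0.1, -6.1]
opening: 0.633
```

servo_tool([
  [50,[-0.3,0,1.5],[0,0,0]],
  [50,[0,0,0],[0,0,0]],
  [50,[0,0,0],[0,0,0]],
])

```text
clock: 23.72
eef_pos: [544.2, 221.8, 42.6]
tcp_rot: [-3.142, -0.175, 2.718]
contact_force: [0.5, 0.3, -5.9]
opening: 0.629
```

servo_tool([
  [50,[-0.3,0,1.5],[0,0,0]],
  [50,[0,0,0],[0,0,0]],
  [50,[0,0,0],[0,0,0]],
])

```text
clock: 24.1
eef_pos: [544.4, 221.9, 41.4]
tcp_rot: [3.141, -0.174, 2.718]
contact_force: [-0.3, -0.3, 0.5]
opening: 0.629
```

```bash
python3 - <<'E'
from h import *
s=sense();print(s["clock"],s["eef_pos"],s["contact_force"],s["wrist_torque"])
sd=grab_frame("side");u=proj("side",[544,222,40]).astype(int)
cv2.imwrite("pics/c3.png",cv2.resize(sd[u[1]-60:u[1]+40,u[0]-60:u[0]+60],(720,600)))
E
```

```text
24.1 [544.35360881 221.86310917  41.35211123] [-0.28805958 -0.31055122  0.51443315] [-0.13537203  0.02955627  0.04301233]
```

View pics/c3.png

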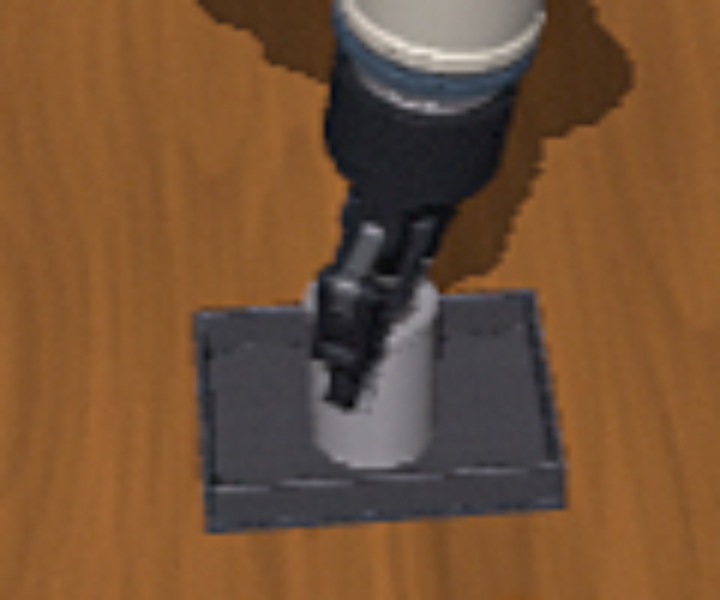

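The weight has passed to the tray (force went from -6 to 0 N) and the tin stands upright inside. I release and back off.

servo_tool([
  [65,[0,0,0],[0,0,0]],
  [85,[0,0,0],[0,0,0]],
  [85,[0,0,0],[0,0,0]],
  [85,[0,0,0],[0,0,0]],
  [85,[0,0,0],[0,0,0]],
])

```text
clock: 24.78
eef_pos: [544.2, 221.9, 41.1]
tcp_rot: [3.142, -0.174, 2.718]
contact_force: [0.2, 0.1, -0.4]
opening: 0.996
```

servo_tool([
  [85,[0,0,-10],[0,0,0]],
  [85,[0,0,-25],[0,0,0]],
  [85,[0,0,-30],[0,0,0]],
  [85,[0,0,-30],[0,0,0]],
  [85,[0,0,-30],[0,0,0]],
  [85,[0,0,0],[0,0,0]],
])

```text
clock: 25.52
eef_pos: [566.0, 213.2, 167.2]
tcp_rot: [3.138, -0.171, 2.718]
contact_force: [0.0, 0.3, -0.9]
opening: 0.991
```

servo_tool([
  [85,[30,0,-20],[0,0,0]],
  [85,[40,0,-10],[0,0,0]],
  [85,[40,0,0],[0,0,0]],
  [85,[40,0,0],[0,0,0]],
  [85,[0,0,0],[0,0,0]],
  [85,[0,0,0],[0,0,0]],
])

```text
clock: 26.28
eef_pos: [434.4, 271.4, 219.5]
tcp_rot: [-3.141, -0.174, 2.718]
contact_force: [0.5, -0.5, 0.3]
opening: 0.993
```

```bash
python3 - <<'E'
from h import *
s=sense();print(s["clock"],s["eef_pos"],s["contact_force"])
t=grab_frame("top")
for b in boxes_of("top","tin_1"): print("top",round(b["conf"],2),c2w("top",b["centre"]).round(1))
sd=grab_frame("side")
for b in boxes_of("side","tin_1"): print("side",round(b["conf"],2),c2w("side",b["centre"]).round(1))
o=np.zeros((560,800,3),np.uint8);o[:260,:400]=t[100:360,120:520];o[:400,400:]=0
o[260:560,:400]=sd[90:390,150:550]; o[:280,400:]=cv2.resize(sd[90:190,240:383],(400,280));o[280:,400:]=cv2.resize(t[150:290,160:360],(400,280))
cv2.imwrite("pics/end.png",o)
E
```

```text
26.275 [434.37934893 271.37587121 219.46036791] [ 0.4792973  -0.50935975  0.2548634 ]
top 0.95 [502.7   7.8  73.3]
top 0.8 [547.4 215.6  81.9]
top 0.77 [646.4 -57.3  75.4]
side 0.76 [650.  -75.2  71.2]
side 0.71 [552.6 197.4  62.1]
side 0.67 [501.2  -8.7  66.9]
```

View pics/end.png

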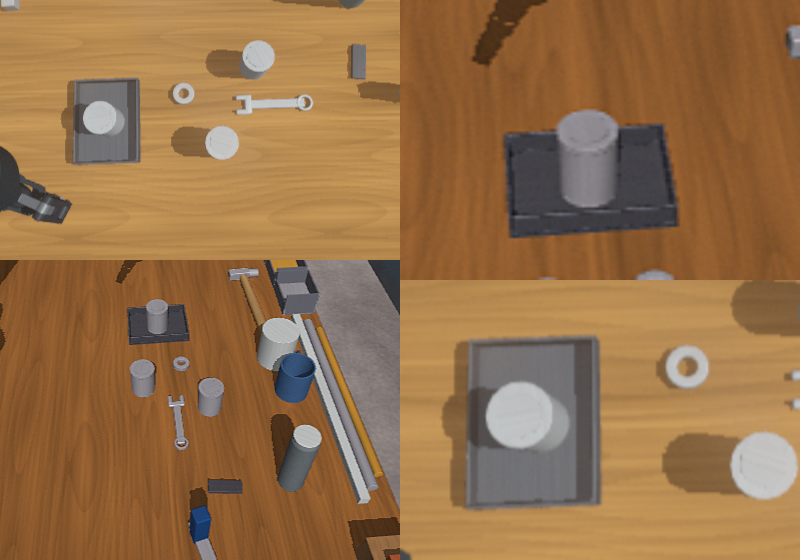

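The full tin stands upright near the tray's centre, at about (547,216) against (544,220). Both empty tins stand on their spots, and the arm is clear.

```bash
python3 -c "from rig import *; print(sign_off())"
```

```text
the job is handed in; nothing more can be done
None
```

The full tin now stands upright in the tray and the two empty ones are back on their spots. I handed the job in at about 26 s; sign-off gave no verdict.

- **Weighing:** I lifted all three tins. They read about 1.8 N, 1.6 N and 6.4 N, so the third one, at about (462, -212) mm, was the full one.
- **Problem on the way:** the full tin slid in the jaws while I carried it and tilted by about 10°. I saw it in the wrist picture, raised the grip to 115 N and turned the tool 10° to bring the tin upright before setting it down.
- **Last checks:**
  - When the tin touched down, the load on the gripper went from about 6 N to 0.
  - The top camera puts the tin at about (547, 216) mm, against a tray centre of about (544, 220).
  - The top-camera positions of the empty tins are within about 3 mm of their first readings.
  - All three look upright in the pictures, and the arm is clear.
- **Disagreements:**
  - The touchdown came about 6 mm lower than the wrist picture predicted, so the slip was smaller than I estimated.
  - The side camera's y values are up to about 20 mm lower than the top camera's. It measures the middle of each tin's visible face, and it showed the same offset at the start.

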